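# Close and clip down a findings case

## Task

Close the lid of the grey findings case and fold each of its three clip flaps down over the lid rim until it snaps and stays down. The flaps break easily: press them no harder than a firm thumb (never more than 18 N), and leave the other things on the bench where they are.

Things in the scene. Friction and masses are not known exactly. Their poses are not given: they have to be found in the camera images.
- case: grey plastic findings case fixed to the bench: open tray 110 (x) x 170 (y) x 75 mm high, walls 4 mm, with small compartments. Origin: centre of its underside, on the bench. Its x axis points away from the robot to the lid-hinge side, y to the left end, z up; it stands turned up to 0.35 rad.
- lid (a joint): angle of the case's lid, rad: 0 shut flat on the tray, grows as it opens, end stop 1.85 (leaning back 16 degrees past upright). Stiff friction hinge: the lid stays where it is left and must be pushed all the way down (3 to 5 N near its free edge). A plate 116 x 176 x 8 mm, about 0.25 kg, carrying the three clips on small ears.
- lid_hinge (a point): midpoint of the lid's hinge line, at case (+55, 0, +75) mm. Axes of the lid: x from the free edge to the hinge, y along the hinge, z out of the lid's outer (top) face. The outer face is 8 mm along z from the hinge line.
- lid_edge (a point): middle of the lid's free edge on the outer face, 113 mm from the hinge line. The front clip hangs here and sticks out up to 70 mm past the edge: push the lid shut on its outer face near a corner, 60 to 75 mm left or right of the middle, to keep the gripper clear of that flap.
- clip_front (a joint): angle of the clip flap on the near side (case -x) of the lid rim, rad: 0 hanging straight down, 1.57 sticking out level. A weak spring holds it open at about 1.6 (limit 1.8) and throws it open again until it has snapped. It snaps and stops at an angle of its own, anywhere from 0 to 0.52, not known beforehand (its catch sits up to 18 mm farther out or in), and then stays there.
- flap_front: the flap plate of that clip. Origin: middle of the clip's hinge line; lid shut: at case (-72, 0, +79) mm. With the flap hanging down its x axis points out from the case; y along the hinge. A plate 40 mm wide, 50 mm long from the hinge, 4 mm thick, its outer face 11 mm outside the hinge line when it hangs down; a hook inside its lower end snaps into a spring catch on the tray wall.
- flap_front_end (a point): middle of that flap's free end, on its outer face. Push the flap about 32 mm from its hinge, inward and down along its arc: the snap takes 5 to 9 N (up to 13 N straight inward, as the fingertip then rubs); a few mm later comes a hard stop. More than 18 N on a flap breaks it, soon reached past the stop; stopping short leaves it unsnapped.
- clip_left (a joint): angle of the clip flap on the left end (case +y) of the lid rim, rad: 0 hanging straight down, 1.57 sticking out level. A weak spring holds it open at about 1.6 (limit 1.8) and throws it open again until it has snapped. It snaps and stops at an angle of its own, anywhere from 0 to 0.52, not known beforehand (its catch sits up to 18 mm farther out or in), and then stays there.
- flap_left: the flap plate of that clip. Origin: middle of the clip's hinge line; lid shut: at case (-5, +102, +79) mm. With the flap hanging down its x axis points out from the case; y along the hinge. A plate 40 mm wide, 50 mm long from the hinge, 4 mm thick, its outer face 11 mm outside the hinge line when it hangs down; a hook inside its lower end snaps into a spring catch on the tray wall.
- flap_left_end (a point): middle of that flap's free end, on its outer face. Push the flap about 32 mm from its hinge, inward and down along its arc: the snap takes 5 to 9 N (up to 13 N straight inward, as the fingertip then rubs); a few mm later comes a hard stop. More than 18 N on a flap breaks it, soon reached past the stop; stopping short leaves it unsnapped.
- clip_right (a joint): angle of the clip flap on the right end (case -y) of the lid rim, rad: 0 hanging straight down, 1.57 sticking out level. A weak spring holds it open at about 1.6 (limit 1.8) and throws it open again until it has snapped. It snaps and stops at an angle of its own, anywhere from 0 to 0.52, not known beforehand (its catch sits up to 18 mm farther out or in), and then stays there.
- flap_right: the flap plate of that clip. Origin: middle of the clip's hinge line; lid shut: at case (-5, -102, +79) mm. With the flap hanging down its x axis points out from the case; y along the hinge. A plate 40 mm wide, 50 mm long from the hinge, 4 mm thick, its outer face 11 mm outside the hinge line when it hangs down; a hook inside its lower end snaps into a spring catch on the tray wall.
- flap_right_end (a point): middle of that flap's free end, on its outer face. Push the flap about 32 mm from its hinge, inward and down along its arc: the snap takes 5 to 9 N (up to 13 N straight inward, as the fingertip then rubs); a few mm later comes a hard stop. More than 18 N on a flap breaks it, soon reached past the stop; stopping short leaves it unsnapped.
- bench_block: steel bench block, 55 x 55 x 18 mm; a bystander, origin at its underside
- bead_jar: jar with a steel cap, 48 mm wide, 65 mm high; a bystander, origin at its underside
- tape_roll: roll of paper tape, 60 mm wide, 22 mm high; a bystander, origin at its underside
- wire_spool: spool of copper wire, 48 mm wide, 32 mm high; a bystander, origin at its underside
- hammer: hammer lying on the bench; a bystander
- bowl: white bowl, 100 mm wide, 40 mm high; a bystander, origin at its underside
- brush: brush lying on the bench; a bystander
Things that resemble listed ones, but are neither listed nor needed, are in the scene too. What is shaped like the case but yellow is not meant.

How it is judged:
By the outcome, as a careful person would: the job done as asked, in the order asked, and still so for the second after the job is handed in, with the robot touching nothing.
It also fails if it takes over 69 s, if anything falls off the work surface, if the arm or the gripper's body presses on something with over 40 N, if the wrist force passes 120 N, or if a joint passes its speed limit or range.

## Robot

A 6-joint arm with a two-finger parallel gripper is mounted at the origin on the work surface. World frame = base frame: x ahead of the robot, y to its left, z up, the work surface at z = 0. Lengths are in m, angles in rad, forces in N, time in s.
With the tool pointing down it reaches from about 0.35 to 0.925 m from the base axis. Payload 6.4 kg.
Tool frame: the origin (TCP) lies midway between the tips of the shut fingers; the grasp point (between the pads) lies 19 mm behind it (manip.grip_point_offset is the distance from the TCP to the grasp point, in m); z points along the fingers, y is the line along which they close (so a half turn about z gives the same grasp; the last joint's range is limited). The gripper opens to 94 mm and grips with 3 to 60 N. Pads are 16 mm wide; open, the fingers measure 119 mm over their backs; the gripper's body (75 mm by 177 mm) begins 78 mm behind the grasp point.
Start: joints at [0.979, 0.245, 1.558, -0, 1.339, -0.174], TCP at [0.264, 0.594, 0.205] pointing down, gripper open.
Joint ranges: [-3.13, 3.13], [-1.02, 2.26], [0.13, 2.54], [-0.95, 4.09], [0.21, 2.88], [-2.74, 2.74]. Speed limits (rad/s): [2.57, 2.57, 3.14, 3.14, 3.14, 3.14].

## Interface

Orientations are given as a unit quaternion [x, y, z, w].
In Python, from plant import manip gives the robot as it stands.
- The arm moves only by the tool apply_moves, never from a script. Its argument "deltas" is one flat list of numbers, 4 for each row, row after row: the shift along the tool's x, y, z in m, then the turn about the tool's z in degrees. A call has 1 to 20 rows; each row is the pose to reach, as a shift and turn from the pose commanded when the call began, along the tool's axes at that moment; what a row does not reach only later rows make up. A row lasts 1/8 s, in which the tool goes at most 62.5 mm and 10.7 degrees, less where a joint would pass 70% of its speed; a pose out of reach is approached as far as the arm can. A call with a gripper value outside its range is refused whole. "claw" is the opening, from 0 (shut) to 1 (fully open), set as the call begins (left out, the last holds). The fingers move at their own pace and stop on an object; "grip_force" is the grip in N (left out, the last holds). Time passes only in rows, so rows that repeat a pose let the fingers close. It gives the time, the measured TCP pose, the force, the opening and the grip force at its end, in the units of the state.
- manip.get_obs(): the state, without advancing time (a new reading comes with each control period).
- manip.capture(name): name is "side" or "top" or "wrist"; returns a dict with "color" (400x640x3 uint8, red, green, blue), "depth" (400x640 float32, m along the optical axis (not along the pixel's ray), 0 where there is no reading), "fx", "fy", "cx", "cy" (pixels), "cam_to_world" (4x4, takes a point from camera to world coordinates). Camera axes: x right, y down, z forward; pixel columns grow to the right and rows downward; lengths in m; the calibration is good to about 2 mm. A picture is of the moment at which its call begins.
- manip.close_job(): hands the job in; it is judged then, once.
The state is a dict: "clock": time; "joints": joint angles; "qd": joint speeds; "joint_torque": joint torques, N m; "eef_pos": TCP position; "tool_rot": TCP orientation; "contact_force": force on the tool from outside, world axes, zero at the start; "ft_torque": the same for the moment, N m; "finger_gap": opening from 0.0 (shut) to 1.0 (fully open); "grip_force": force on a finger pad.
Only numpy, scipy, OpenCV 4.12 (cv2) and the standard library are available. Lean on these libraries where they do the work, as an engineer would, in place of code of your own. Each camera call takes 0.05 s, during which the arm holds its last target. There are 200 camera calls.

## Working session

There is one attempt and no reset: what is moved stays moved. The work goes in short steps, Python scripts to look and compute and a tool call to move; the robot and the scene stay as the last step left them, time stands still between calls to the robot, and variables do not carry over. Pictures are saved under pics/ and viewed, at most 10 in all, crops included, and the job is handed in when it is done.

Besides the shell and the picture viewer there is one more tool, called after "Call:" in YAML: its name, and indented under it one key for each argument. apply_moves: Moves the arm, as the interface text tells. Its arguments: {"type":"object","properties":{"deltas":{"type":"array","items":{"type":"number"}},"claw":{"type":"number"},"grip_force":{"type":"number"}},"required":["deltas"]}

```bash
mkdir -p pics; cat > h.py <<'E'
import numpy as np, cv2
from plant import manip
def cap(n,f=None):
    c=manip.capture(n)
    if f: cv2.imwrite('pics/'+f,c['color'][...,::-1])
    return c
def pts(c):
    v,u=np.mgrid[0:400,0:640]; d=c['depth']
    p=np.stack([(u-c['cx'])/c['fx']*d,(v-c['cy'])/c['fy']*d,d],-1)
    T=np.array(c['cam_to_world']); w=p@T[:3,:3].T+T[:3,3]; w[d<=0]=np.nan
    return w
E
python3 - <<'E'
from h import *
a=cap('top','top1.png'); b=cap('side','side1.png')
np.savez('c.npz',t=pts(a),s=pts(b),tc=a['color'],sc=b['color'])
print(manip.get_obs()); print(a['cam_to_world'],b['cam_to_world'])
cv2.imwrite('pics/both.png',cv2.resize(np.vstack([a['color'],b['color']])[...,::-1],(480,600)))
E
```

```text
{'clock': 0.1, 'joints': array([ 9.78896229e-01,  2.45719041e-01,  1.55882296e+00, -2.85334328e-05,
        1.33870747e+00, -1.74138058e-01]), 'qd': array([ 0.00014028, -0.00187175, -0.00208948,  0.00118357, -0.00056725,
        0.00061675]), 'joint_torque': array([-1.14603023e-03, -4.16915095e+01, -3.15524769e+01,  6.86587393e-02,
        3.10132967e-02, -4.75337401e-05]), 'eef_pos': array([0.26344868, 0.59365562, 0.20450885]), 'tool_rot': array([ 2.07362080e-01,  9.78263912e-01, -7.73569036e-04, -2.96718740e-04]), 'contact_force': array([-0.34468117, -0.44497265, -1.00039576]), 'ft_torque': array([-0.02945166, -0.03175463, -0.05019693]), 'grip_force': 0.0, 'finger_gap': 0.9999997619920895}
[[ 0.02127181 -0.99180303  0.12599308  0.4173535 ]
 [-0.99959833 -0.01873802  0.02126177 -0.02197821]
 [-0.01872663 -0.12639475 -0.99180325  1.33964978]
 [ 0.          0.          0.          1.        ]] [[ 0.97975282 -0.13086632  0.15152038  0.39845857]
 [-0.20009204 -0.66610573  0.71851675 -0.82803541]
 [ 0.00689894 -0.73428683 -0.67880428  0.88914512]
 [ 0.          0.          0.          1.        ]]
```

View pics/top1.png

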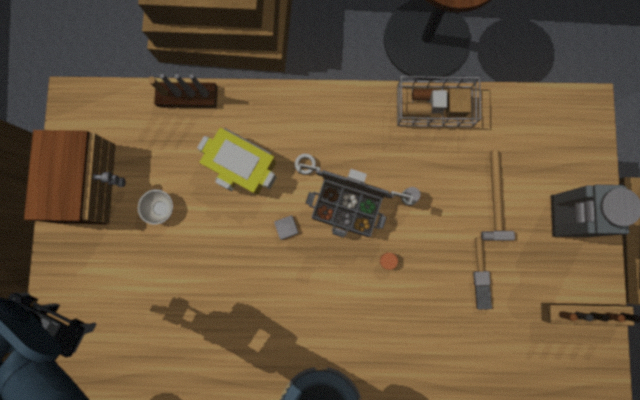

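View pics/side1.png

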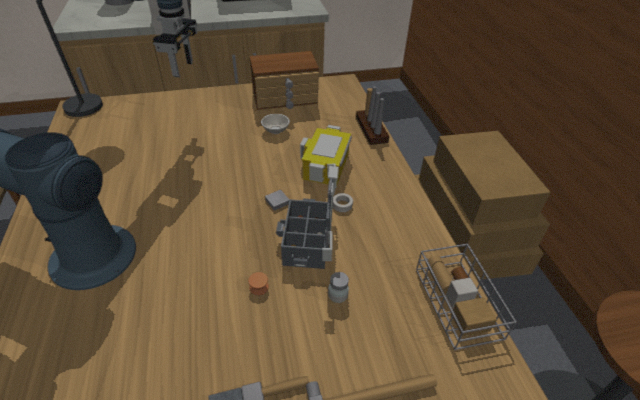

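The top view shows two candidates: the grey open case at about (348,207) and the yellow shut case at (237,160). I choose the grey one. The wire basket at (440,100) is no match. The jar is at (412,197), the tape at (305,163), the block at (287,227) and the spool at (389,261).

```bash
python3 - <<'E'
from h import *
z=np.load('c.npz');t=z['t'];s=z['s'];tc=z['tc']
m=np.zeros((400,640),bool); m[150:250,270:430]=1
P=t[m]
for u,v,n in [(287,227,'block'),(412,197,'jar?'),(305,163,'tape'),(389,261,'spool'),(348,207,'case'),(155,207,'bowl')]:
    print(n,np.nanmean(t[v-2:v+3,u-2:u+3].reshape(-1,3),0).round(3))
Q=P[(P[:,2]>.066)&(P[:,2]<.083)]
rect=cv2.minAreaRect((Q[:,:2]*1000).astype(np.float32)); print('rim',len(Q),rect, cv2.boxPoints(rect))
H=P[P[:,2]>.09]; print('lid n',len(H),H.min(0),H.max(0))
c=H.mean(0);_,sv,V=np.linalg.svd(H-c); print(c,sv,V)
S=s[170:280,270:360].reshape(-1,3);S=S[S[:,2]>.09];print('side',len(S),S.min(0),S.max(0));c=S.mean(0);_,sv,V=np.linalg.svd(S-c); print(c,sv,V)
z0=cv2.resize(tc[140:250,260:440][...,::-1],None,fx=4.4,fy=4.4,interpolation=cv2.INTER_CUBIC)
cv2.imwrite('pics/crop1.png',z0)
E
```

```text
block [0.502 0.105 0.019]
jar? [ 0.583 -0.236  0.106]
tape [0.683 0.057 0.046]
spool [ 0.412 -0.184  0.034]
case [ 0.56  -0.067  0.043]
bowl [0.553 0.493 0.007]
rim 610 ((580.504150390625, -40.522430419921875), (430.87506103515625, 160.01914978027344), 77.55937194824219) [[ 455.96198 -233.66516]
 [ 612.2238  -268.13773]
 [ 705.0463   152.6203 ]
 [ 548.7845   187.09286]]
lid n 984 [ 0.56004179 -0.22767265  0.09023182] [0.67779403 0.15052192 0.25915329]
[ 0.61013377 -0.07905041  0.17254749] [2.3928553  1.41069099 0.16931887] [[-0.27751002 -0.96064764  0.0120125 ]
 [ 0.02683171  0.00474885  0.99962868]
 [-0.96034798  0.27772929  0.02445797]]
side 648 [ 0.55669596 -0.22914713  0.09107315] [0.64744282 0.06353282 0.25460239]
[ 0.59190078 -0.14019997  0.1742356 ] [1.7558104  0.81763465 0.13502013] [[-0.25386076 -0.86242886 -0.43791686]
 [-0.11126081 -0.42370621  0.89894053]
 [-0.96082035  0.27692871  0.01160785]]
```

View pics/crop1.png

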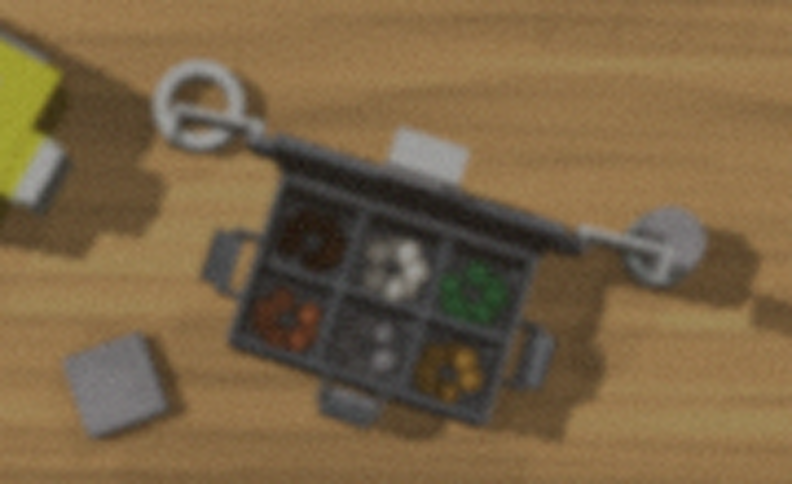

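The crop confirms the choice: a grey open tray with bead compartments and the lid upright at its far side. The flaps are at crop (205,115), (428,155) and (625,240). The tape lies under the left flap and the jar under the right one. Next I fit the case pose.

```bash
cat >> h.py <<'E'
def fr(P,c,yaw):
    d=P-np.array([c[0],c[1],0]); C,S=np.cos(yaw),np.sin(yaw)
    return np.stack([d[...,0]*C+d[...,1]*S,-d[...,0]*S+d[...,1]*C,d[...,2]],-1)
E
python3 - <<'E'
from h import *
z=np.load('c.npz');t=z['t'];s=z['s']
yaw=-.281
for n,W in (('top',t),('side',s)):
    P=W.reshape(-1,3); P=P[np.isfinite(P[:,0])]
    F=fr(P,(.56,-.067),yaw)
    k=(abs(F[:,0])<.12)&(abs(F[:,1])<.18)
    F=F[k]
    R=F[(F[:,2]>.071)&(F[:,2]<.08)&(F[:,1]>-.15)]
    # histogram of rim in x and y
    hx,ex=np.histogram(R[:,0],np.arange(-.12,.12,.006));hy,ey=np.histogram(R[:,1],np.arange(-.18,.18,.006))
    print(n,'x',[(round(e,3),h) for e,h in zip(ex,hx) if h>2]);print('y',[(round(e,3),h) for e,h in zip(ey,hy) if h>2])
    H=F[F[:,2]>.095]
    L=H[(abs(H[:,1])<.075)]
    for a in (.09,.11,.13,.15,.17,.19,.21,.23,.25):
        q=L[abs(L[:,2]-a)<.01]
        if len(q)>3: print(a,len(q),np.percentile(q,[5,50,95],axis=0)[:,:2].round(3).tolist())
    for sg in (1,-1):
        q=H[H[:,1]*sg>.095]
        if len(q)>3: print('sideflap',sg,q.min(0).round(3),q.max(0).round(3))
    J=F[(F[:,1]<-.11)&(F[:,2]>.04)&(F[:,2]<.075)]
    if len(J)>3:print('jar',len(J),np.percentile(J,[2,50,98],axis=0).round(3).tolist())
E
```

```text
top x [(np.float64(-0.066), np.int64(9)), (np.float64(-0.06), np.int64(83)), (np.float64(-0.054), np.int64(7)), (np.float64(-0.048), np.int64(8)), (np.float64(-0.042), np.int64(4)), (np.float64(-0.036), np.int64(8)), (np.float64(-0.03), np.int64(7)), (np.float64(-0.024), np.int64(6)), (np.float64(-0.018), np.int64(6)), (np.float64(-0.012), np.int64(6)), (np.float64(-0.006), np.int64(6)), (np.float64(0.0), np.int64(6)), (np.float64(0.006), np.int64(7)), (np.float64(0.012), np.int64(6)), (np.float64(0.018), np.int64(6)), (np.float64(0.024), np.int64(9)), (np.float64(0.03), np.int64(5)), (np.float64(0.036), np.int64(7)), (np.float64(0.042), np.int64(55)), (np.float64(0.048), np.int64(46))]
y [(np.float64(-0.084), np.int64(53)), (np.float64(-0.078), np.int64(11)), (np.float64(-0.072), np.int64(4)), (np.float64(-0.066), np.int64(7)), (np.float64(-0.06), np.int64(7)), (np.float64(-0.054), np.int64(7)), (np.float64(-0.048), np.int64(3)), (np.float64(-0.042), np.int64(6)), (np.float64(-0.036), np.int64(8)), (np.float64(-0.03), np.int64(7)), (np.float64(-0.024), np.int64(7)), (np.float64(-0.0
[... 2547 characters left out ...]
3)), (np.float64(0.084), np.int64(50))]
0.11 12 [[0.054, -0.054], [0.056, -0.009], [0.057, 0.039]]
0.13 18 [[0.052, -0.061], [0.055, -0.033], [0.056, 0.032]]
0.15 21 [[0.052, -0.065], [0.054, -0.051], [0.055, 0.027]]
0.17 31 [[0.051, -0.067], [0.053, -0.028], [0.054, 0.033]]
0.19 83 [[0.044, -0.07], [0.048, -0.034], [0.052, 0.052]]
0.21 80 [[0.044, -0.021], [0.05, -0.003], [0.057, 0.022]]
0.23 14 [[0.057, -0.019], [0.058, -0.018], [0.06, -0.007]]
0.25 118 [[0.043, -0.018], [0.053, -0.001], [0.062, 0.019]]
sideflap 1 [0.036 0.098 0.116] [0.062 0.153 0.158]
sideflap -1 [ 0.04  -0.152  0.111] [ 0.061 -0.096  0.161]
jar 308 [[-0.011, -0.179, 0.041], [0.08, -0.166, 0.065], [0.101, -0.111, 0.068]]
```

```bash
cat >> h.py <<'E'
from scipy.spatial.transform import Rotation as Ro
C0=np.array([.5545,-.0643]); YAW=-.281
ex=np.array([np.cos(YAW),np.sin(YAW),0]); ey=np.array([-ex[1],ex[0],0])
def w(x,y,z): return np.r_[C0,0]+ex*x+ey*y+np.array([0,0,z])
def plan(*P):
    o=manip.get_obs(); R=Ro.from_quat(o['tool_rot']).as_matrix()
    a=o['eef_pos'];d=a-np.r_[C0,0]; print('now case',(d@ex).round(4),(d@ey).round(4),a[2].round(4),'F',o['contact_force'].round(2),'t',o['clock'])
    print('case axes in tool: ex',(R.T@ex).round(3),'ey',(R.T@ey).round(3),'R z',R[:,2].round(3))
    for p in P: print(p,(R.T@(w(*p)-a)).round(4))
    ty=R.T@ex; print('turn deg to put tool y on +-ex', np.degrees(np.arctan2(-ty[0],ty[1])).round(1))
E
python3 -c "
from h import *
plan((.1,.068,.3),(.1,.068,.173))"
```

```text
now case -0.4621 0.5514 0.2045 F [-0.34 -0.44 -1.  ] t 0.1
case axes in tool: ex [-0.991  0.136 -0.   ] ey [ 0.136  0.991 -0.002] R z [-0.001 -0.001 -1.   ]
(0.1, 0.068, 0.3) [-0.6227 -0.4024 -0.095 ]
(0.1, 0.068, 0.173) [-0.6228 -0.4022  0.032 ]
turn deg to put tool y on +-ex 82.2
```

Call:
apply_moves:
  deltas: [0,0,-0.05,0,-0.02,-0.02,-0.095,10,-0.07,-0.05,-0.095,20,-0.12,-0.08,-0.095,30,-0.17,-0.11,-0.095,40,-0.22,-0.14,-0.095,50,-0.27,-0.17,-0.095,60,-0.32,-0.205,-0.095,70,-0.37,-0.24,-0.095,82,-0.42,-0.27,-0.095,82,-0.47,-0.305,-0.095,82,-0.52,-0.335,-0.095,82,-0.57,-0.37,-0.095,82,-0.62,-0.402,-0.095,82,-0.623,-0.402,-0.095,82,-0.623,-0.402,-0.095,82]
  claw: 0

```text
clock: 2.1
eef_pos: [0.6697, -0.0257, 0.2998]
tool_rot: [0.798, 0.602, -0.0, -0.001]
contact_force: [-0.7, 1.4, 0.3]
finger_gap: 0.004
grip_force: 0.0
```

```bash
python3 -c "
from h import *
plan((.1,.068,.173))
a=cap('top');b=cap('side');cv2.imwrite('pics/p2.png',np.vstack([a['color'][130:260,240:460],cv2.resize(b['color'][130:300,220:400],(220,208))])[...,::-1].repeat(2,0).repeat(2,1)[:600])"
```

```text
now case 0.0999 0.0691 0.2998 F [-0.74  1.37  0.31] t 2.1
case axes in tool: ex [-0.003  1.    -0.002] ey [1.    0.003 0.   ] R z [-0.001  0.001 -1.   ]
(0.1, 0.068, 0.173) [-0.0011  0.0002  0.1268]
turn deg to put tool y on +-ex 0.2
```

View pics/p2.png

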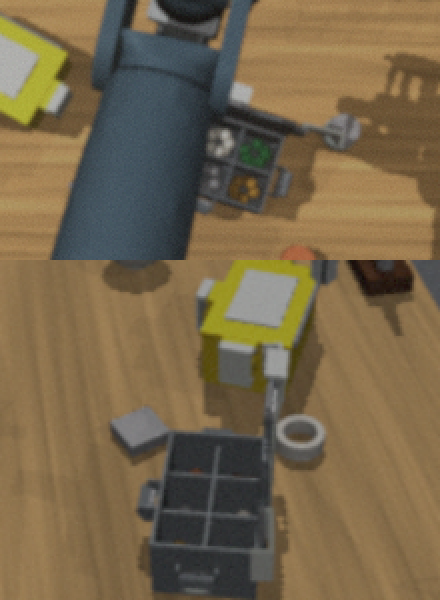

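The lid is still upright, seen edge-on from the side at about (270,400), and the gripper is behind its left corner. I'll go down and sweep the lid over.

Call:
apply_moves:
  deltas: [0,0,0.06,0,0,0,0.12,0,0,0,0.128,0,0,-0.012,0.13,0,0,-0.024,0.13,0,0,-0.037,0.1305,0,0,-0.049,0.131,0,0,-0.061,0.1345,0,0,-0.073,0.1385,0,0,-0.084,0.145,0,0,-0.094,0.152,0,0,-0.103,0.161,0,0,-0.111,0.1705,0,0,-0.117,0.181,0,0,-0.122,0.1925,0,0,-0.125,0.203,0,0,-0.1265,0.21,0,0,-0.1265,0.21,0]

```text
clock: 4.45
eef_pos: [0.5479, 0.0086, 0.0895]
tool_rot: [0.798, 0.602, -0.001, -0.0]
contact_force: [-0.2, 0.1, 0.1]
finger_gap: 0.005
grip_force: 0.0
```

Call:
apply_moves:
  deltas: [0,0,0.003,0,0,0,0.006,0,0,0,0.006,0]

```text
clock: 4.82
eef_pos: [0.5485, 0.0086, 0.0843]
tool_rot: [0.798, 0.602, 0.0, 0.0]
contact_force: [-0.2, -0.5, -0.3]
finger_gap: 0.002
grip_force: 0.0
```

Call:
apply_moves:
  deltas: [0,0,0.002,0,0,0,0.002,0]

```text
clock: 5.08
eef_pos: [0.5487, 0.0086, 0.0832]
tool_rot: [0.798, 0.602, 0.0, 0.0]
contact_force: [-2.4, 0.5, 4.8]
finger_gap: 0.002
grip_force: 2.4
```

```bash
python3 -c "
from h import *
plan()
b=cap('side','s3.png');cv2.imwrite('pics/s3c.png',cv2.resize(b['color'][150:290,220:400],None,fx=4,fy=4)[...,::-1])"
```

```text
now case -0.0258 0.0684 0.0832 F [-2.35  0.5   4.76] t 5.075
case axes in tool: ex [-0.003  1.     0.   ] ey [ 1.     0.003 -0.   ] R z [ 0. -0. -1.]
turn deg to put tool y on +-ex 0.2
```

View pics/s3c.png

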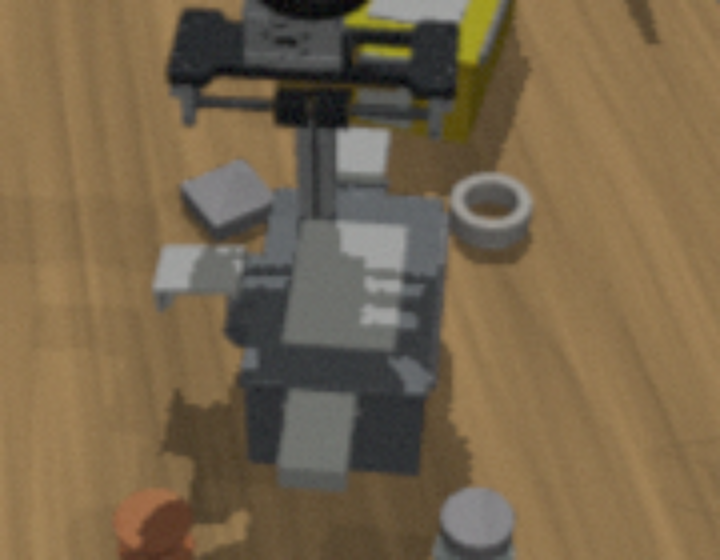

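The side view shows the lid lying flat, with the flaps sticking out at crop (200,270) and (315,440). The fingertip is on the far-left corner. I'll press a little more to make sure it is fully shut.

Call:
apply_moves:
  deltas: [0,0,0.0015,0,0,0,0.003,0,0,0,0.003,0]

```text
clock: 5.5
eef_pos: [0.5488, 0.0086, 0.0829]
tool_rot: [0.798, 0.602, -0.0, -0.0]
contact_force: [-10.3, 0.9, 23.8]
finger_gap: 0.007
grip_force: 11.3
```

Full contact at z = 0.083, so the lid is shut. The left flap is next, following its arc.

Call:
apply_moves:
  deltas: [0,0,-0.03,0,0.04,0.022,-0.036,0,0.073,0.022,-0.036,0,0.073,0.022,-0.021,0,0.073,0.022,-0.011,0,0.0748,0.022,-0.0025,0,0.0742,0.022,0.0063,0,0.0726,0.022,0.012,0,0.0714,0.022,0.0146,0,0.0714,0.022,0.0146,0]

```text
clock: 6.75
eef_pos: [0.5891, 0.0711, 0.0647]
tool_rot: [0.798, 0.602, -0.0, 0.0]
contact_force: [0.0, 0.8, 0.5]
finger_gap: 0.004
grip_force: 0.2
```

```bash
python3 -c "
from h import *
plan()
b=cap('side');q=cap('wrist');cv2.imwrite('pics/s4c.png',np.hstack([cv2.resize(b['color'][120:270,220:400],(360,300)),cv2.resize(q['color'],(440,300))])[...,::-1])"
```

```text
now case -0.0043 0.1396 0.0647 F [0.05 0.81 0.45] t 6.75
case axes in tool: ex [-0.003  1.     0.   ] ey [ 1.     0.003 -0.   ] R z [ 0. -0. -1.]
turn deg to put tool y on +-ex 0.2
```

View pics/s4c.png

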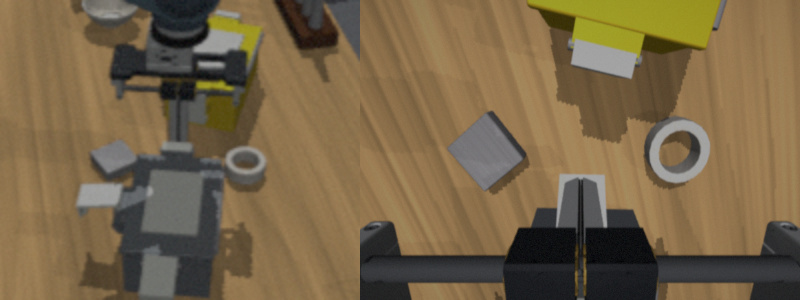

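The flap (wrist view, 557–605 wide at about row 190) is held down and centred under the fingertips at (580,190). I continue in small steps.

Call:
apply_moves:
  deltas: [-0.0012,0,0.002,0,-0.0024,0,0.0041,0]

```text
clock: 7.1
eef_pos: [0.5887, 0.069, 0.0609]
tool_rot: [0.798, 0.602, 0.0, 0.0]
contact_force: [0.0, 0.4, 2.3]
finger_gap: 0.008
grip_force: 0.8
```

Call:
apply_moves:
  deltas: [-0.0012,0,0.0016,0,-0.0012,0,0.0016,0]

```text
clock: 7.35
eef_pos: [0.5884, 0.0679, 0.0593]
tool_rot: [0.798, 0.602, 0.0, 0.0]
contact_force: [-0.1, 1.7, 1.9]
finger_gap: 0.002
grip_force: 1.4
```

Call:
apply_moves:
  deltas: [-0.0013,0,0.0015,0,-0.0013,0,0.0015,0]

```text
clock: 7.6
eef_pos: [0.5874, 0.0662, 0.0571]
tool_rot: [0.798, 0.602, -0.001, 0.0]
contact_force: [-0.3, -0.2, 0.5]
finger_gap: 0.006
grip_force: 0.0
```

Call:
apply_moves:
  deltas: [-0.0014,0,0.0014,0,-0.0014,0,0.0014,0]

```text
clock: 7.85
eef_pos: [0.5873, 0.0653, 0.0561]
tool_rot: [0.798, 0.602, -0.0, -0.0]
contact_force: [1.4, 1.4, 1.2]
finger_gap: 0.006
grip_force: 0.9
```

Call:
apply_moves:
  deltas: [-0.0014,0,0.0013,0,-0.0014,0,0.0013,0]

```text
clock: 8.1
eef_pos: [0.5874, 0.0649, 0.0557]
tool_rot: [0.798, 0.602, 0.001, -0.001]
contact_force: [-0.9, 5.0, 5.3]
finger_gap: 0.005
grip_force: 3.3
```

Call:
apply_moves:
  deltas: [-0.0006,0,0.0006,0,-0.0006,0,0.0006,0]

```text
clock: 8.35
eef_pos: [0.5875, 0.0648, 0.0556]
tool_rot: [0.798, 0.602, 0.001, -0.001]
contact_force: [-2.3, 6.5, 7.5]
finger_gap: 0.006
grip_force: 4.3
```

Stiff at about 27°, and the force had dropped just before, so it has probably snapped. I back off and check.

Call:
apply_moves:
  deltas: [0.008,0,-0.006,0,0.03,0,-0.02,0,0.03,0,-0.07,0,0.01,-0.04,-0.09,0,-0.02,-0.09,-0.09,0,-0.02,-0.09,-0.09,0]

```text
clock: 9.1
eef_pos: [0.4909, 0.0694, 0.1434]
tool_rot: [0.798, 0.602, -0.001, -0.001]
contact_force: [-0.2, -0.2, 0.2]
finger_gap: 0.004
grip_force: 0.0
```

```bash
python3 -c "
from h import *
plan()
b=cap('side');q=cap('wrist');cv2.imwrite('pics/s5c.png',np.hstack([cv2.resize(b['color'][120:270,220:400],(360,300)),cv2.resize(q['color'],(440,300))])[...,::-1])
for c,n in ((b,'side'),(q,'wrist'),(cap('top'),'top')):
    F=fr(pts(c).reshape(-1,3),C0,YAW);k=(abs(F[:,0]+.005)<.015)&(F[:,1]>.095)&(F[:,1]<.17)&(F[:,2]>.02)&(F[:,2]<.1);f=F[k]
    if len(f): print(n,len(f),f.min(0).round(3),f.max(0).round(3)); print(f[np.argsort(f[:,1])][::max(1,len(f)//12)].round(3).tolist())
"
```

```text
now case -0.0981 0.1109 0.1434 F [-0.17 -0.21  0.18] t 9.1
case axes in tool: ex [-0.003  1.    -0.003] ey [ 1.     0.003 -0.001] R z [-0.003 -0.    -1.   ]
turn deg to put tool y on +-ex 0.2
side 61 [-0.02   0.096  0.079] [0.009 0.114 0.089]
[[0.009, 0.096, 0.084], [0.006, 0.098, 0.085], [0.006, 0.099, 0.08], [-0.002, 0.1, 0.082], [0.003, 0.102, 0.085], [0.006, 0.103, 0.084], [-0.019, 0.105, 0.088], [0.0, 0.105, 0.089], [-0.014, 0.107, 0.086], [-0.011, 0.109, 0.085], [-0.011, 0.11, 0.088], [-0.019, 0.111, 0.086], [-0.02, 0.114, 0.087]]
wrist 2399 [-0.02   0.095  0.032] [0.01  0.131 0.089]
[[-0.016, 0.095, 0.083], [-0.003, 0.099, 0.083], [-0.02, 0.103, 0.053], [-0.004, 0.107, 0.086], [-0.009, 0.111, 0.087], [0.01, 0.113, 0.081], [-0.016, 0.115, 0.078], [0.002, 0.118, 0.072], [0.004, 0.12, 0.064], [-0.015, 0.122, 0.058], [-0.003, 0.125, 0.052], [0.003, 0.128, 0.043], [-0.007, 0.131, 0.037]]
```

View pics/s5c.png

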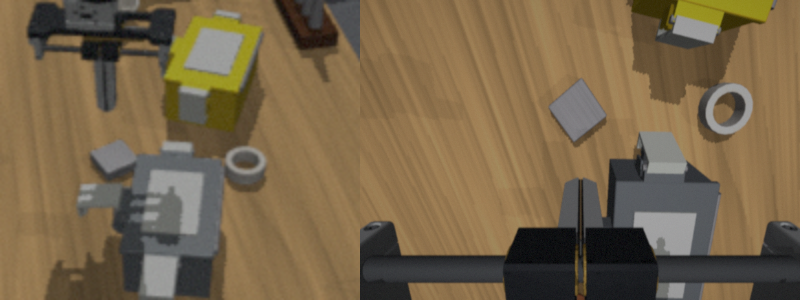

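The left flap stays folded (wrist view at (660,155), measured about 21° from vertical), so it has snapped. The front flap is next.

Call:
apply_moves:
  deltas: [-0.055,-0.01,0,0,-0.111,-0.018,0.01,0,-0.111,-0.018,0.035,0,-0.111,-0.0184,0.053,0,-0.111,-0.0202,0.062,0,-0.111,-0.0196,0.071,0,-0.111,-0.018,0.0766,0,-0.111,-0.0168,0.0792,0,-0.111,-0.0144,0.0833,0,-0.111,-0.0144,0.0833,0]

```text
clock: 10.5
eef_pos: [0.4505, -0.0339, 0.0608]
tool_rot: [0.798, 0.602, -0.0, -0.0]
contact_force: [-0.1, 0.4, 0.5]
finger_gap: 0.008
grip_force: 0.4
```

Call:
apply_moves:
  deltas: [0,0.0012,0.0016,0,0,0.0012,0.0016,0]

```text
clock: 10.75
eef_pos: [0.4514, -0.0342, 0.0592]
tool_rot: [0.798, 0.602, -0.0, -0.0]
contact_force: [-2.0, 0.4, 0.5]
finger_gap: 0.004
grip_force: 0.8
```

```bash
python3 -c "
from h import *
plan()"
```

```text
now case -0.1074 0.0003 0.0592 F [-2.05  0.35  0.5 ] t 10.75
case axes in tool: ex [-0.003  1.    -0.001] ey [1.    0.003 0.   ] R z [-0.001  0.    -1.   ]
turn deg to put tool y on +-ex 0.2
```

Call:
apply_moves:
  deltas: [0,0.0004,0.0018,0,0,0.0004,0.0018,0]

```text
clock: 11.0
eef_pos: [0.4522, -0.0345, 0.0576]
tool_rot: [0.798, 0.602, 0.0, 0.0]
contact_force: [-1.0, 0.2, -0.3]
finger_gap: 0.005
grip_force: 0.7
```

Call:
apply_moves:
  deltas: [0,0.0008,0.0016,0,0,0.0008,0.0016,0]

```text
clock: 11.25
eef_pos: [0.453, -0.0347, 0.056]
tool_rot: [0.798, 0.602, 0.0, 0.0]
contact_force: [-0.2, -0.5, -0.0]
finger_gap: 0.005
grip_force: 0.6
```

Call:
apply_moves:
  deltas: [0,0.0012,0.0015,0,0,0.0012,0.0015,0]

```text
clock: 11.5
eef_pos: [0.4541, -0.0351, 0.0545]
tool_rot: [0.798, 0.602, 0.0, 0.0]
contact_force: [-0.6, 0.4, 0.3]
finger_gap: 0.007
grip_force: 0.7
```

Call:
apply_moves:
  deltas: [0,0.0013,0.0015,0,0,0.0013,0.0015,0]

```text
clock: 11.75
eef_pos: [0.4553, -0.0354, 0.0529]
tool_rot: [0.798, 0.602, 0.0, 0.0]
contact_force: [-2.1, 0.2, 0.6]
finger_gap: 0.005
grip_force: 0.8
```

Call:
apply_moves:
  deltas: [0,0.0014,0.0013,0,0,0.0014,0.0013,0]

```text
clock: 12.0
eef_pos: [0.4564, -0.0357, 0.0516]
tool_rot: [0.798, 0.602, -0.0, -0.0]
contact_force: [-3.3, 1.3, 2.4]
finger_gap: 0.003
grip_force: 1.9
```

Call:
apply_moves:
  deltas: [0,0.0014,0.001,0,0,0.0014,0.001,0]

```text
clock: 12.25
eef_pos: [0.4583, -0.0363, 0.0506]
tool_rot: [0.798, 0.602, 0.0, 0.0]
contact_force: [-0.1, -0.1, -0.2]
finger_gap: 0.002
grip_force: 0.0
```

The force rose and then fell to zero, which looks like the snap. I push on gently until I feel the stop.

Call:
apply_moves:
  deltas: [0,0.0013,0.0008,0,0,0.0013,0.0008,0]

```text
clock: 12.5
eef_pos: [0.4591, -0.0365, 0.05]
tool_rot: [0.798, 0.602, -0.0, -0.0]
contact_force: [-4.5, 0.4, 1.9]
finger_gap: 0.004
grip_force: 2.2
```

Call:
apply_moves:
  deltas: [0,0.0006,0.0004,0,0,0.0006,0.0004,0]

```text
clock: 12.75
eef_pos: [0.4592, -0.0365, 0.0498]
tool_rot: [0.798, 0.602, -0.001, -0.001]
contact_force: [-7.2, 1.8, 6.9]
finger_gap: 0.006
grip_force: 4.1
```

```bash
python3 -c "
from h import *
plan((-.09,0,.05),(-.06,-.16,.14),(-.005,-.142,.13))"
```

```text
now case -0.0993 0.0003 0.0498 F [-7.23  1.82  6.87] t 12.75
case axes in tool: ex [-0.003  1.    -0.002] ey [ 1.     0.003 -0.   ] R z [-0.002  0.    -1.   ]
(-0.09, 0, 0.05) [-0.0003  0.0093 -0.0002]
(-0.06, -0.16, 0.14) [-0.1604  0.0386 -0.0903]
(-0.005, -0.142, 0.13) [-0.1426  0.0937 -0.0804]
turn deg to put tool y on +-ex 0.2
```

Call:
apply_moves:
  deltas: [0,-0.015,-0.005,0,0,-0.025,-0.05,0,-0.05,0,-0.085,0,-0.1,0.045,-0.085,0,-0.1446,0.0937,-0.085,0,-0.1446,0.0937,-0.06,0,-0.1446,0.0937,-0.0402,0,-0.1464,0.0937,-0.0315,0,-0.1458,0.0937,-0.0227,0,-0.1442,0.0937,-0.017,0,-0.143,0.0937,-0.0144,0,-0.1406,0.0937,-0.0103,0,-0.1406,0.0937,-0.0103,0]

```text
clock: 14.38
eef_pos: [0.5113, -0.1973, 0.0597]
tool_rot: [0.798, 0.602, 0.0, -0.0]
contact_force: [0.1, -1.3, 0.8]
finger_gap: 0.004
grip_force: 0.3
```

```bash
python3 -c "
from h import *
plan()
b=cap('side');q=cap('wrist');cv2.imwrite('pics/s6c.png',np.hstack([cv2.resize(b['color'][150:300,220:400],(360,300)),cv2.resize(q['color'],(440,300))])[...,::-1])"
```

```text
now case -0.0046 -0.1397 0.0597 F [ 0.14 -1.28  0.78] t 14.375
case axes in tool: ex [-0.003  1.     0.   ] ey [1.    0.003 0.   ] R z [ 0.  0. -1.]
turn deg to put tool y on +-ex 0.2
```

View pics/s6c.png

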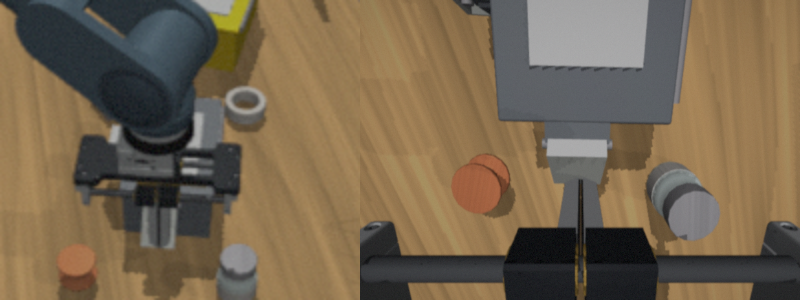

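The right flap (wrist view (577,160)) is down under the tip, centred and well clear of the jar at (690,205). Small steps again.

Call:
apply_moves:
  deltas: [0.0012,0,0.0016,0,0.0012,0,0.0016,0]

```text
clock: 14.72
eef_pos: [0.5116, -0.1963, 0.0582]
tool_rot: [0.798, 0.602, 0.0, -0.0]
contact_force: [0.1, -0.5, 0.3]
finger_gap: 0.002
grip_force: 0.4
```

Call:
apply_moves:
  deltas: [0.0012,0,0.0015,0,0.0012,0,0.0015,0]

```text
clock: 14.98
eef_pos: [0.5119, -0.1952, 0.0567]
tool_rot: [0.798, 0.602, 0.0, 0.0]
contact_force: [0.8, -0.4, -0.2]
finger_gap: 0.005
grip_force: 0.4
```

Call:
apply_moves:
  deltas: [0.0013,0,0.0015,0,0.0013,0,0.0015,0]

```text
clock: 15.22
eef_pos: [0.5123, -0.194, 0.0551]
tool_rot: [0.798, 0.602, 0.0, -0.0]
contact_force: [-0.1, -1.3, 0.7]
finger_gap: 0.005
grip_force: 0.5
```

Call:
apply_moves:
  deltas: [0.0013,0,0.0014,0,0.0013,0,0.0014,0]

```text
clock: 15.48
eef_pos: [0.5126, -0.1927, 0.0537]
tool_rot: [0.798, 0.602, 0.0, -0.0]
contact_force: [-0.4, -1.5, 0.5]
finger_gap: 0.003
grip_force: 0.5
```

Call:
apply_moves:
  deltas: [0.0015,0,0.0013,0,0.0015,0,0.0013,0]

```text
clock: 15.72
eef_pos: [0.5131, -0.1915, 0.0526]
tool_rot: [0.798, 0.602, -0.0, 0.0]
contact_force: [-0.7, -2.1, -0.6]
finger_gap: 0.005
grip_force: 1.1
```

Call:
apply_moves:
  deltas: [0.0015,0,0.0012,0,0.0015,0,0.0012,0]

```text
clock: 15.98
eef_pos: [0.5135, -0.1901, 0.0513]
tool_rot: [0.798, 0.602, -0.0, 0.0]
contact_force: [0.2, -4.4, -0.3]
finger_gap: 0.002
grip_force: 1.7
```

Call:
apply_moves:
  deltas: [0.0013,0,0.0011,0,0.0013,0,0.0011,0]

```text
clock: 16.23
eef_pos: [0.5138, -0.1883, 0.05]
tool_rot: [0.798, 0.602, 0.0, -0.0]
contact_force: [-0.5, -2.1, -0.7]
finger_gap: 0.005
grip_force: 1.0
```

Call:
apply_moves:
  deltas: [0.0013,0,0.001,0,0.0013,0,0.001,0]

```text
clock: 16.48
eef_pos: [0.5141, -0.1868, 0.0491]
tool_rot: [0.798, 0.602, 0.0, -0.0]
contact_force: [-1.0, -0.6, 0.4]
finger_gap: 0.008
grip_force: 0.3
```

Call:
apply_moves:
  deltas: [0.0012,0,0.0008,0,0.0012,0,0.0008,0]

```text
clock: 16.73
eef_pos: [0.5144, -0.1862, 0.0486]
tool_rot: [0.798, 0.602, -0.0, -0.0]
contact_force: [-1.1, -0.6, 1.1]
finger_gap: 0.003
grip_force: 1.0
```

Call:
apply_moves:
  deltas: [0.001,0,0.0007,0,0.001,0,0.0007,0]

```text
clock: 16.98
eef_pos: [0.5147, -0.1861, 0.0483]
tool_rot: [0.798, 0.602, -0.001, 0.001]
contact_force: [-3.3, -4.3, 4.5]
finger_gap: 0.008
grip_force: 2.8
```

Call:
apply_moves:
  deltas: [0.0005,0,0.0004,0,0.0005,0,0.0004,0]

```text
clock: 17.23
eef_pos: [0.5148, -0.186, 0.0482]
tool_rot: [0.798, 0.602, -0.001, 0.001]
contact_force: [-3.9, -4.0, 5.9]
finger_gap: 0.004
grip_force: 3.6
```

The stop is reached at about 8 N. I back off outward and up, then move clear towards the robot for a last look.

Call:
apply_moves:
  deltas: [-0.01,0,-0.004,0,-0.035,0,-0.03,0,-0.035,0,-0.09,0,-0.035,-0.05,-0.14,0,-0.035,-0.1,-0.18,0,-0.035,-0.15,-0.18,0,-0.08,-0.15,-0.18,0,-0.12,-0.15,-0.18,0,-0.16,-0.15,-0.18,0,-0.2,-0.15,-0.18,0,-0.2,-0.15,-0.18,0,-0.2,-0.15,-0.18,0]

```text
clock: 18.73
eef_pos: [0.3158, -0.3352, 0.2269]
tool_rot: [0.798, 0.602, 0.0, -0.0]
contact_force: [0.2, 0.2, 0.7]
finger_gap: 0.01
grip_force: 0.0
```

```bash
python3 -c "
from h import *
plan()
b=cap('side');q=cap('top');cv2.imwrite('pics/s7c.png',np.hstack([cv2.resize(b['color'][150:300,220:400],(400,333)),cv2.resize(q['color'][140:265,260:410],(400,333))])[...,::-1])
F=np.vstack([fr(pts(c).reshape(-1,3),C0,YAW) for c in (b,q)])
for n,a,s in (('left',F[:,1],F[:,0]+.005),('right',-F[:,1],F[:,0]+.005),('front',-F[:,0]-(-.03),F[:,1])):
    f=(abs(s)<.015)&(F[:,2]>.02)&(F[:,2]<.12)&(a>.095)&(a<.17)
    print(n,[(z,len(a[f&(abs(F[:,2]-z)<.005)]),a[f&(abs(F[:,2]-z)<.005)].max(initial=0).round(3)) for z in (.035,.045,.055,.065,.075,.085,.095)])
L=F[(abs(F[:,0])<.05)&(abs(F[:,1])<.08)&(F[:,2]>.05)];print('lid z',np.percentile(L[:,2],[2,50,98]).round(4))
"
```

```text
now case -0.1542 -0.3265 0.2269 F [0.17 0.23 0.68] t 18.725
case axes in tool: ex [-0.003  1.    -0.   ] ey [1.    0.003 0.001] R z [ 0.     0.001 -1.   ]
turn deg to put tool y on +-ex 0.2
left [(0.035, 4, np.float64(0.132)), (0.045, 9, np.float64(0.131)), (0.055, 12, np.float64(0.128)), (0.065, 10, np.float64(0.123)), (0.075, 19, np.float64(0.121)), (0.085, 127, np.float64(0.116)), (0.095, 13, np.float64(0.112))]
right [(0.035, 18, np.float64(0.126)), (0.045, 56, np.float64(0.126)), (0.055, 49, np.float64(0.122)), (0.065, 56, np.float64(0.119)), (0.075, 53, np.float64(0.116)), (0.085, 137, np.float64(0.113)), (0.095, 4, np.float64(0.109))]
front [(0.035, 33, np.float64(0.125)), (0.045, 20, np.float64(0.121)), (0.055, 29, np.float64(0.118)), (0.065, 15, np.float64(0.119)), (0.075, 11, np.float64(0.114)), (0.085, 128, np.float64(0.114)), (0.095, 4, np.float64(0.11))]
lid z [0.0806 0.0852 0.0908]
```

View pics/s7c.png

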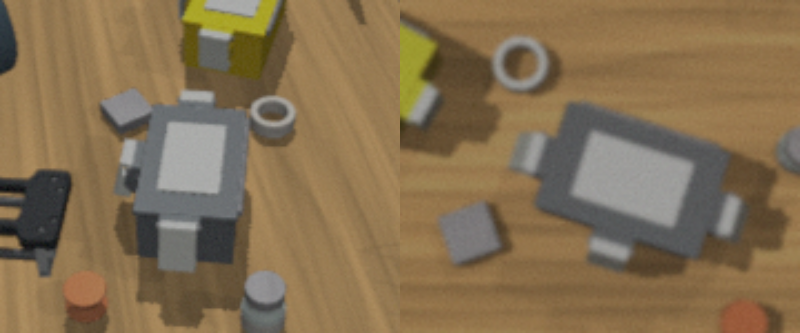

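The lid is flat and all three flaps hang down, in the top view at (530,152), (610,248) and (730,215). The bystanders are where they were and the arm is clear, so I hand the job in.

```bash
python3 -c "
from plant import manip
print(manip.close_job())"
```

```text
the job is handed in; nothing more can be done
None
```

The grey case's lid is shut and all three flaps were folded down and stayed down in the last look. The highest force I read on a flap was about 10 N, the other things are where they were, and I handed the job in at about 19 s; the hand-in gave no verdict.

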